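# Show the red-framed mandala picture to a customer

## Robot

A 6-joint arm with a two-finger parallel gripper is mounted at the origin on the work surface. World frame = base frame: x ahead of the robot, y to its left, z up, the work surface at z = 0. Lengths are in m, angles in rad, forces in N, time in s.
With the tool pointing down it reaches from about 0.275 to 0.75 m from the base axis. Payload 10.2 kg.
Tool frame: the origin (TCP) lies between the finger pads, 19 mm behind the fingertips; this is the grasp point; z points along the fingers, y is the line along which they close (so a half turn about z gives the same grasp; the last joint's range is limited). The gripper opens to 88 mm and grips with 3 to 60 N. Pads are 18 mm wide; open, the fingers measure 123 mm over their backs; the gripper's body (75 mm by 187 mm) begins 45 mm behind the grasp point.
Start: joints at [-1.416, 0.313, 1.498, -0, 1.331, -0.223], TCP at [0.194, -0.488, 0.257] pointing down, gripper open.
Joint ranges: [-2.94, 2.94], [-0.97, 2.17], [0.19, 2.56], [-1.23, 4.37], [0.02, 3.11], [-2.88, 2.88]. Speed limits (rad/s): [2.39, 2.39, 3.01, 3.14, 3.14, 3.14].

## Interface

Orientations are given as a unit quaternion [w, x, y, z].
In Python, from rig import robot gives the robot as it stands. The module is installed in compiled form; this text tells all that it offers.
- The arm moves only by the tool arm_command, never from a script. Its argument "targets" is a list of rows, each a list of 2 entries, a list of its own where there are three numbers: the shift along the tool's x, y, z in cm, then the turn, a rotation vector about the tool's x, y, z in rad. In form: [[[x, y, z], [rx, ry, rz]], ...]. A call has 1 to 12 rows; each row shifts and turns the commanded pose from where the row before left it, along the tool's axes as they then stand; what a row does not reach is not made up. A row lasts 1/10 s, in which the tool goes at most 50 mm and 8.59 degrees, less where a joint would pass 70% of its speed; a pose out of reach is approached as far as the arm can. A call is refused whole if a number of a shift passes 5 or a number of a turn 0.15, either way. A call with a gripper value outside its range is refused whole. "hand" is the finger opening in cm, from 0 to 8.81, set as the call begins (left out, the last holds). The fingers move at their own pace and stop on an object; "force" is the grip in N (left out, the last holds). Time passes only in rows, so rows that do not move let the fingers close. It gives the time, the measured TCP pose, the force, the opening and the grip force at its end, in the units of the state.
- robot.state(): the state, without advancing time (a new reading comes with each control period).
- robot.snapshot(name): name is "side" or "top" or "wrist"; returns the picture (384x512x3 uint8, red, green, blue); there is no depth.
- robot.camera_params(name): a dict with "vfov" (degrees; the focal length in pixels is half the picture's height over the tangent of half this angle, whatever the lens; pixels are square), "cx", "cy" (the principal point, pixels), "k1" (the pictures are not rectified: a ray, as slopes to the right and down, at radius r is drawn at 1 + k1 r^2 times it, then the intrinsics apply), "R" (3x3) and "t" (3): a world point X has camera coordinates R X + t. Camera axes: x right, y down, z forward; pixel columns grow to the right and rows downward; lengths in m; the calibration is good to about 2 mm. A picture is of the moment at which its call begins: read the wrist's pose just before it. camera_params takes no time and is no camera call; for the wrist camera it gives the pose at the moment of the call.
- robot.job_done(): hands the job in; it is judged then, once.
Trained networks look in the newest picture that a camera, given by its name, has taken for a name from the list of things; names that differ only in an ending like _2 or _b are one class to them, and where a whole thing is asked for, a point or a joint stands for the part that bears it (a point fixed in the world has none). Each returns a list of dicts, best first, with "confidence" (0 to 1); they miss things now and then, are a little off and sometimes report something else, mostly with a low value. They report only what shows in the picture. A call takes as long as a camera call.
- robot.look_for(camera, query): "at" ([x, y, z] in m, in world coordinates, good to about 4 mm: the middle of the surface that is visible of it).
- robot.tip_of(camera, query): "at" ([x, y, z] in m, in world coordinates, good to about 4 mm: a listed point, or the origin of a listed thing).
The state is a dict: "time_s": time; "joints": joint angles; "joint_vel": joint speeds; "tau": joint torques, N m; "ee_pos": TCP position; "orientation": TCP orientation; "ft_force": force on the tool from outside, world axes, zero at the start; "wrist_torque": the same for the moment, N m; "gripper_width": finger opening in m; "finger_force": force on a finger pad.
Only numpy, scipy, OpenCV 4.12 (cv2) and the standard library are available. Lean on these libraries where they do the work, as an engineer would, in place of code of your own. Each camera call takes 0.05 s, during which the arm holds its last target. There are 200 camera calls.

## Task

A customer beyond the far side of the table wants to see the red-framed picture: take it by its top edge and slide it straight up out of its slots in the rack. Turn its picture side squarely towards the far side of the table, right way up and leaning back about 45 degrees, for someone looking down onto it. Finish while still holding it like that by the top edge, still, at least 10 cm above the table and touching nothing else; do not disturb the other pictures, the offering stand or the bowl.

Things in the scene. Friction and masses are not known exactly. Their poses are not given: they have to be found in the camera images.
- red_picture: The picture to show: glazed mandala, gold and blue rings on red, in a red frame; a rigid slab 110 wide x 12 thick x 140 mm high, 0.14 to 0.25 kg. Origin: middle of its bottom edge. Own x along its width, z from bottom to top; its picture side looks along its own -y, plain cardboard back on +y. Starts upright in one of the rack's three slots (which one varies), its axes parallel to the rack's.
- red_picture_top (a point): Middle of the red picture's top edge, 140 mm above its origin, 155 mm above the table at the start; axes as the picture's. Grip here, across the 12 mm thickness (along own y); the frame's top rail is 18 mm high and bears a 40 N grip. At the start the picture sides of all three pictures look to the robot's right (world -y, within 25 degrees).
- blue_picture: Neighbour to leave in its slot: same size and axes, 0.18 kg, blue frame.
- green_picture: Neighbour to leave in its slot: same size and axes, 0.18 kg, green frame.
- rack: Plywood rack fixed to the table, 150 (x) x 204 (y) x 85 mm high; origin: centre of its underside, on the table. Pictures stand on its 15 mm base. Upright grooves in the two end cheeks (85 mm high) hold their side edges, with 1.5 to 2 mm play on each side; slots at own y = -64, 0, +64 mm, so 52 mm is free between neighbouring pictures, whose top 70 mm stand above the cheeks.
- offering_stand: Tiered copper offering stand on a round steel dish of 180 mm diameter, 168 mm tall with its finial, about 0.9 kg, loose on the table. Origin: centre of its underside. Leave it alone.
- lidded_bowl: Copper bowl with a brass lid, 114 mm diameter, 82 mm tall, about 0.45 kg, loose on the table. Origin: centre of its underside. Leave it alone.
- table_left (a point): A fixed point on the table top, 0.5 m ahead of the robot and 0.45 m to its left; axes as the world's: x points straight across the table to the customer on the far side, y to the robot's left. Shown properly, the picture side looks along this x and upward (45 degrees up when leaning back by 45), the picture's own x points left along this y, its top edge is nearer the robot than its foot.

How it is judged:
On the way:
1. the red picture, held by the fingers at its top edge and still upright, has been drawn up clear of the rack's slots (z of red_picture in the frame of rack above 0.09 m and angle between red_picture's own z axis and vertical below 0.35 rad and z of the grasp point in the frame of red_picture above 0.1 m and contact force between the fingers and red_picture above 1 N), for 0.1 s.
At the end, for the whole second after the job is handed in: Red picture held still by the top edge (TCP at most 40 mm below it), foot over 100 mm above the table, face up and to the far side within 20 deg, leaning back 45 +-20 deg, touching no other listed thing; other pictures within 12 mm and 0.15 rad, stand and bowl within 20 mm of their starts (height (world z) of red_picture above 0.1 m and angle between red_picture's own z axis and vertical between 0.436 and 1.134 rad and angle between the x axis of red_picture and the y axis of table_left, either way round below 0.35 rad and angle between red_picture's own y axis and vertical above 1.95 rad and (x of table_left in the frame of red_picture above 0.1 m or x of offering_stand in the frame of red_picture below -0.1 m) and contact force between the fingers and red_picture above 1 N and z of the grasp point in the frame of red_picture above 0.1 m and linear speed of red_picture below 0.03 m/s and angular speed of red_picture below 0.2 rad/s and contact force between red_picture and rack below 0.2 N and contact force between red_picture and blue_picture below 0.2 N and contact force between red_picture and green_picture below 0.2 N and contact force between red_picture and offering_stand below 0.2 N and contact force between red_picture and lidded_bowl below 0.2 N and distance of each of blue_picture, green_picture from where it was at the start of the episode below 0.012 m and angle between each of blue_picture, green_picture's own z axis and vertical below 0.15 rad and distance of each of offering_stand, lidded_bowl from where it was at the start of the episode below 0.02 m); the arm keeps its last pose, push and grip.
It fails at once if another picture is lifted, tipped or pulled from its slot (distance of any of blue_picture, green_picture from where it was at the start of the episode above 0.02 m).
It fails at once if the offering stand or the bowl is knocked away or over (distance of any of offering_stand, lidded_bowl from where it was at the start of the episode above 0.03 m or angle between any of offering_stand, lidded_bowl's own z axis and vertical above 0.3 rad).
It also fails if it takes over 34 s, if anything falls off the work surface, if the arm or the gripper's body presses on something with over 40 N, if the wrist force passes 120 N, or if a joint passes its speed limit or range.

## Working session

There is one attempt and no reset: what is moved stays moved. The work goes in short steps, Python scripts to look and compute and a tool call to move; the robot and the scene stay as the last step left them, time stands still between calls to the robot, and variables do not carry over. Pictures are saved under pics/ and viewed, at most 10 in all, crops included, and the job is handed in when it is done.

Besides the shell and the picture viewer there is one more tool, called after "Call:" as name(argument=value, ...), one argument or row to a line, values as JSON. arm_command: Moves the arm, as the interface text tells. Its arguments: {"type":"object","properties":{"targets":{"type":"array","items":{"type":"array"}},"hand":{"type":"number"},"force":{"type":"number"}},"required":["targets"]}

```bash
mkdir -p pics; python3 - <<'E'
from rig import robot
import cv2,numpy as np
a=robot.snapshot("top");b=robot.snapshot("side")
cv2.imwrite("pics/a.png",cv2.cvtColor(np.vstack([a,b])[:, :],cv2.COLOR_RGB2BGR)) if 0 else None
im=np.hstack([a,b]);im=cv2.resize(im,(800,300),interpolation=cv2.INTER_AREA)
cv2.imwrite("pics/a.png",cv2.cvtColor(im,cv2.COLOR_RGB2BGR))
for c in("top","side"):
  for q in("red_picture_top","red_picture","blue_picture","green_picture","rack","offering_stand","lidded_bowl"):
    print(c,q,[(np.round(d["at"],3).tolist(),round(d["confidence"],2)) for d in robot.tip_of(c,q)[:2]])
s=robot.state();print(s["time_s"],s["orientation"],s["ee_pos"])
for c in("top","side"):
  p=robot.camera_params(c);print(c,p)
E
```

```text
top red_picture_top [([0.71, -0.192, -0.001], 0.57)]
top red_picture [([0.496, 0.096, 0.016], 0.89)]
top blue_picture []
top green_picture [([0.519, -0.024, 0.014], 0.87)]
top rack [([0.5, 0.039, -0.0], 0.57), ([0.488, 0.102, 0.153], 0.18)]
top offering_stand [([0.462, -0.351, -0.0], 0.69)]
top lidded_bowl [([0.712, -0.188, 0.0], 0.97)]
side red_picture_top [([0.486, 0.103, 0.152], 0.93), ([0.459, -0.357, 0.005], 0.35)]
side red_picture []
side blue_picture [([0.505, 0.042, 0.014], 0.75)]
side green_picture [([0.515, -0.025, 0.017], 0.81)]
side rack []
side offering_stand [([0.456, -0.356, 0.004], 0.89)]
side lidded_bowl [([0.71, -0.194, 0.001], 0.65)]
0.8 [-2.78701541e-05  9.82214822e-01  1.87760598e-01 -1.62061279e-05] [ 0.19362212 -0.487977    0.25741761]
top {'vfov': 43.29988640832973, 'cx': 260.4521238395111, 'cy': 189.7459353331003, 'k1': -0.1335993328233961, 'R': array([[ 1.66250892e-02, -9.99857941e-01,  2.77561278e-03],
       [-9.78922578e-01, -1.68420051e-02, -2.03536074e-01],
       [ 2.03553907e-01,  6.66695371e-04, -9.79063513e-01]]), 't': array([0.00769123, 0.61173443, 1.20889636])}
side {'vfov': 44.69607244477925, 'cx': 252.27165083452672, 'cy': 183.72976719622045, 'k1': -0.02300890902494543, 'R': array([[ 0.94910037,  0.31479129,  0.01072104],
       [ 0.26029708, -0.76472454, -0.58944194],
       [-0.17735254,  0.56223022, -0.8077396 ]]), 't': array([-0.56353276, -0.0585765 ,  1.39983315])}
```

View pics/a.png

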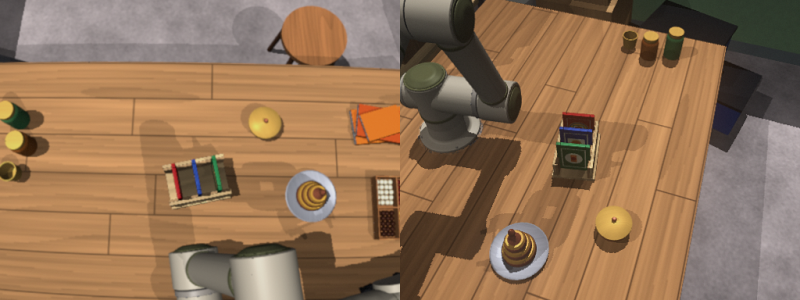

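Call:
arm_command(
  targets=[
    [[0,0,-1],[0,0,0.1]],
    [[0,0,-2],[0,0,0.1]],
    [[1.0,-1.3,-1.5],[0,0,0]],
    [[1.8,-2.4,0],[0,0,0]],
    [[1.8,-2.4,0],[0,0,0]],
    [[1.8,-2.4,0],[0,0,0]],
    [[1.8,-2.4,0],[0,0,0]],
    [[1.8,-2.4,0],[0,0,0]],
    [[1.8,-2.4,0],[0,0,0]],
    [[1.8,-2.4,0],[0,0,0]],
    [[1.8,-2.4,0],[0,0,0]],
    [[1.8,-2.4,0],[0,0,0]],
  ],
  hand=4.0,
  force=30,
)

```text
time_s: 2.0
ee_pos: [0.3228, -0.231, 0.3026]
orientation: [0.0, 0.996, 0.089, 0.0]
ft_force: [-0.1, -0.1, 0.1]
gripper_width: 0.0404
finger_force: 0.0
```

Call:
arm_command(
  targets=[
    [[1.8,-2.4,0],[0,0,0]],
    [[1.8,-2.4,0],[0,0,0]],
    [[1.8,-2.4,0],[0,0,0]],
    [[1.8,-2.4,0],[0,0,0]],
    [[1.8,-2.4,0],[0,0,0]],
    [[1.8,-2.4,0],[0,0,0]],
    [[1.8,-2.4,0],[0,0,0]],
    [[1.8,-2.4,0],[0,0,0]],
    [[1.8,-2.4,0],[0,0,0]],
    [[1.8,-2.4,0],[0,0,0]],
    [[0.9,-1.2,0],[0,0,0]],
    [[0,0,0],[0,0,0]],
  ],
)

```text
time_s: 3.2
ee_pos: [0.4642, 0.0505, 0.3022]
orientation: [-0.0, 0.996, 0.09, -0.0]
ft_force: [-0.4, -0.1, -0.2]
gripper_width: 0.04
finger_force: 0.0
```

```bash
python3 - <<'E'
from rig import robot
import cv2,numpy as np
from scipy.spatial.transform import Rotation as Ro
s=robot.state();p=robot.camera_params("wrist")
a=robot.snapshot("wrist")
cv2.imwrite("pics/w1.png",cv2.cvtColor(a,cv2.COLOR_RGB2BGR))
np.save("w1.npy",a)
for q in("red_picture_top","red_picture","blue_picture","green_picture","rack"):
    print(q,[(np.round(d["at"],3).tolist(),round(d["confidence"],2)) for d in robot.tip_of("wrist",q)[:2]])
print(s["time_s"],s["ee_pos"],Ro.from_quat(np.roll(s["orientation"],-1)).as_matrix().round(3),s["gripper_width"],s["joints"]);print(p)
E
```

```text
red_picture_top [([0.494, 0.1, 0.157], 0.76)]
red_picture [([0.488, 0.102, 0.018], 0.71)]
blue_picture [([0.501, 0.041, 0.012], 0.73)]
green_picture [([0.519, -0.025, 0.02], 0.88)]
rack [([0.506, 0.041, 0.004], 0.87)]
3.2 [0.46417105 0.0504969  0.30221398] [[ 0.984  0.179 -0.   ]
 [ 0.179 -0.984  0.   ]
 [-0.    -0.    -1.   ]] 0.039987458011159834 [-1.43465117e-01  1.52224011e-01  1.58351036e+00  1.87005112e-04
  1.40617504e+00  1.24708495e+00]
{'vfov': 70.02288856244354, 'cx': 254.07048787754795, 'cy': 187.9461061721503, 'k1': -0.00851593586150738, 'R': array([[ 1.79954624e-01, -9.83674908e-01, -9.41910822e-05],
       [-9.39005296e-01, -1.71811240e-01,  2.97909303e-01],
       [-2.93062089e-01, -5.35217107e-02, -9.54594175e-01]]), 't': array([-0.03356825,  0.38995897,  0.57194133])}
```

View pics/w1.png

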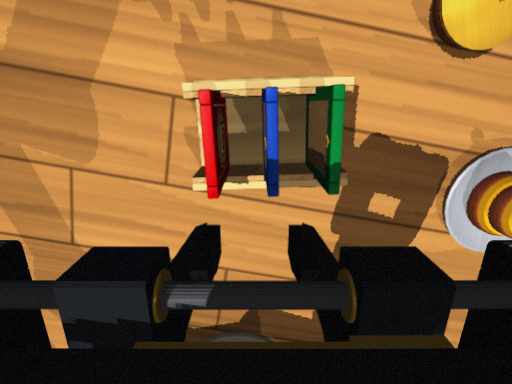

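The wrist view shows the rack with the red top edge running from (206,91) to (213,196), blue at about (271,90–195) and green at about (335,88–192), nearest the stand. I'll project the top edges onto z=0.155.

```bash
cat > h.py <<'E'
import numpy as np,cv2
def onplane(p,uv,z):
    f=192/np.tan(np.radians(p["vfov"]/2)); q=(np.array(uv,float)-[p["cx"],p["cy"]])/f; r=q.copy()
    for _ in range(9): r=q/(1+p["k1"]*(r**2).sum(-1,keepdims=True))
    d=np.c_[r,np.ones(len(r))]@p["R"]; c=-p["R"].T@p["t"]
    return c+d*((z-c[2])/d[:,2])[:,None]
def strip(a,ch,thr=150):
    o=[i for i in range(3) if i!=ch]; a=a.astype(int)
    m=((a[...,ch]>thr)&(a[...,o].max(-1)<60)).astype(np.uint8)
    n,l,st,_=cv2.connectedComponentsWithStats(m); k=1+st[1:,4].argmax()
    r=cv2.minAreaRect(np.argwhere(l==k)[:,::-1].astype(np.float32)); b=cv2.boxPoints(r)
    i=np.argsort(b[:,1]); return np.array([b[i[:2]].mean(0),b[i[2:]].mean(0)]),r[1]
E
python3 - <<'E'
from rig import robot
import numpy as np
from h import *
p=robot.camera_params("wrist");s=robot.state();a=np.load("w1.npy")
for n,ch,t in(("red",0,190),("blue",2,150),("green",1,90)):
  uv,sz=strip(a,ch,t);X=onplane(p,uv,.155);d=X[0]-X[1];m=X.mean(0)
  print(n,uv.round(1).tolist(),sz,m.round(4),np.linalg.norm(d).round(4),"yaw",np.arctan2(d[1],d[0]).round(3))
E
```

```text
red [[204.6999969482422, 105.5999984741211], [211.89999389648438, 184.89999389648438]] (79.66625213623047, 10.42098331451416) [0.4894 0.1    0.155 ] 0.0798 yaw 0.218
blue [[277.0, 140.0], [277.0, 144.0]] (4.0, 0.0) [0.5063 0.0331 0.155 ] 0.004 yaw 0.202
green [[339.0, 84.69999694824219], [334.70001220703125, 165.1999969482422]] (11.878296852111816, 80.62525177001953) [ 0.5315 -0.0218  0.155 ] 0.0776 yaw 0.212
```

```bash
python3 - <<'E'
from rig import robot
import numpy as np
from h import *
p=robot.camera_params("wrist")
a=np.load("w1.npy").astype(int)
print([a[r,192:226].tolist()[::4] for r in(93,140,190)])
for uv in([[206,90],[213,197]],[[271,88],[272.5,195]],[[338,85],[335,192]]):
  X=onplane(p,uv,.155);d=X[0]-X[1];print(X.mean(0).round(4),np.linalg.norm(d).round(4),np.arctan2(d[1],d[0]).round(3))
E
```

```text
[[[230, 184, 111], [203, 157, 92], [243, 64, 67], [243, 51, 55], [235, 39, 40], [37, 0, 0], [43, 1, 0], [98, 60, 35], [120, 89, 54]], [[177, 119, 61], [171, 117, 59], [217, 181, 114], [241, 44, 47], [236, 36, 39], [224, 20, 25], [42, 0, 3], [57, 53, 23], [32, 15, 14]], [[186, 129, 68], [218, 178, 110], [205, 166, 103], [194, 155, 97], [230, 26, 28], [226, 14, 16], [216, 13, 15], [59, 15, 8], [197, 140, 74]]]
[0.49   0.0988 0.155 ] 0.1073 0.195
[0.5029 0.0378 0.155 ] 0.1068 0.21
[ 0.5173 -0.0253  0.155 ] 0.1064 0.238
```

Call:
arm_command(
  targets=[
    [[1.1,-1.4,0],[0,0,0]],
    [[1.2,-1.5,0],[0,0,0]],
    [[1.1,-1.4,0],[0,0,0]],
    [[0,0,2.5],[0,0,-0.025]],
    [[0,0,3],[0,0,0]],
    [[0,0,3],[0,0,0]],
    [[0,0,1.5],[0,0,0]],
    [[0,0,0],[0,0,0]],
    [[0,0,0],[0,0,0]],
  ],
)

```text
time_s: 4.4
ee_pos: [0.49, 0.0972, 0.2032]
orientation: [0.0, 0.995, 0.101, 0.0]
ft_force: [0.2, -0.3, 0.8]
gripper_width: 0.0399
finger_force: 0.0
```

```bash
python3 - <<'E'
from rig import robot
import cv2,numpy as np
from h import *
s=robot.state();p=robot.camera_params("wrist")
a=robot.snapshot("wrist");np.save("w2.npy",a)
cv2.imwrite("pics/w2.png",cv2.cvtColor(a,cv2.COLOR_RGB2BGR))
print(robot.tip_of("wrist","red_picture_top"))
print(s["time_s"],s["ee_pos"],s["orientation"])
E
```

```text
[]
4.4 [0.49003005 0.09724138 0.20317508] [6.70169271e-05 9.94891624e-01 1.00947969e-01 4.00286481e-04]
```

View pics/w2.png

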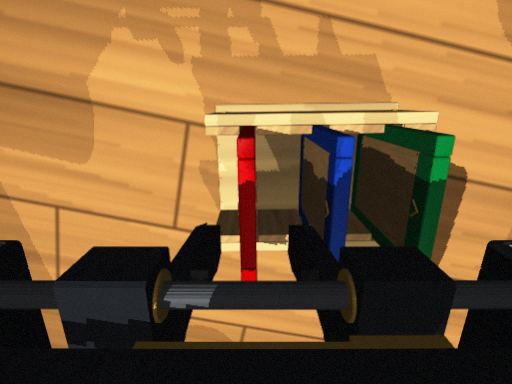

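```bash
python3 - <<'E'
from rig import robot
import numpy as np
from h import *
p=robot.camera_params("wrist");s=robot.state()
for uv in([[246.8,135],[249.5,282]],[[246,128],[249.5,282]],[[345,155],[339,245]]):
  X=onplane(p,uv,.155);d=X[0]-X[1];print(X.round(4).tolist(),X.mean(0).round(4),np.linalg.norm(d).round(4),np.arctan2(d[1],d[0]).round(3))
E
```

```text
[[0.5454, 0.1137, 0.155], [0.4384, 0.0905, 0.155]] [0.4919 0.1021 0.155 ] 0.1095 0.214
[[0.5496, 0.1151, 0.155], [0.4384, 0.0905, 0.155]] [0.494  0.1028 0.155 ] 0.1139 0.218
[[0.5457, 0.0487, 0.155], [0.482, 0.0334, 0.155]] [0.5138 0.041  0.155 ] 0.0655 0.235
```

Call:
arm_command(
  targets=[
    [[0.33,-0.37,0],[0,0,-0.01]],
    [[0,0,1.5],[0,0,0]],
    [[0,0,1.5],[0,0,0]],
    [[0,0,1.5],[0,0,0]],
    [[0,0,1.2],[0,0,0]],
    [[0,0,0],[0,0,0]],
    [[0,0,0],[0,0,0]],
  ],
)

```text
time_s: 5.2
ee_pos: [0.4926, 0.102, 0.1459]
orientation: [0.0, 0.994, 0.106, 0.0]
ft_force: [-0.2, 0.1, 0.5]
gripper_width: 0.0401
finger_force: 0.0
```

Call:
arm_command(
  targets=[
    [[0,0,0],[0,0,0]],
    [[0,0,0],[0,0,0]],
    [[0,0,0],[0,0,0]],
    [[0,0,0],[0,0,0]],
    [[0,0,0],[0,0,0]],
    [[0,0,0],[0,0,0]],
  ],
  hand=0,
  force=15,
)

```text
time_s: 5.8
ee_pos: [0.4923, 0.102, 0.1457]
orientation: [-0.0, 0.994, 0.106, 0.0]
ft_force: [-0.4, 0.1, 3.3]
gripper_width: 0.0118
finger_force: 15.0
```

Call:
arm_command(
  targets=[
    [[0,0,0],[0,0,0]],
    [[0,0,0],[0,0,0]],
    [[0,0,-0.3],[0,0,0]],
    [[0,0,-0.5],[0,0,0]],
    [[0,0,-0.7],[0,0,0]],
    [[0,0,0],[0,0,0]],
  ],
  force=32,
)

```text
time_s: 6.4
ee_pos: [0.4926, 0.1019, 0.1614]
orientation: [0.0, 0.994, 0.106, 0.001]
ft_force: [-0.5, 0.5, -3.1]
gripper_width: 0.0113
finger_force: 32.0
```

Call:
arm_command(
  targets=[
    [[0,0,-0.8],[0,0,0]],
    [[0,0,-1],[0,0,0]],
    [[0,0,-1],[0,0,0]],
    [[0,0,-1],[0,0,0]],
    [[0,0,-1],[0,0,0]],
    [[0,0,-1],[0,0,0]],
    [[0,0,-1],[0,0,0]],
    [[0,0,-1],[0,0,0]],
    [[0,0,-1],[0,0,0]],
    [[0,0,-1.5],[0,0,0]],
    [[0,0,-1.5],[0,0,0]],
    [[0,0,-1],[0,0,0]],
  ],
)

```text
time_s: 7.6
ee_pos: [0.4924, 0.1019, 0.2898]
orientation: [0.0, 0.994, 0.106, 0.001]
ft_force: [-0.2, 1.6, -2.5]
gripper_width: 0.0118
finger_force: 32.0
```

Call:
arm_command(
  targets=[
    [[0,0,-1.2],[0,0,0]],
    [[0,0,-1.5],[0,0,0]],
    [[0,0,-1.5],[0,0,0]],
    [[0,0,-1.5],[0,0,0]],
    [[0,0,-1.5],[0,0,0]],
    [[0,0,-1.5],[0,0,0]],
    [[0,0,-1.5],[0,0,0]],
    [[0,0,-1.5],[0,0,0]],
    [[0,0,-1],[0,0,0]],
    [[0,0,-0.5],[0,0,0]],
    [[0,0,0],[0,0,0]],
  ],
)

```text
time_s: 8.7
ee_pos: [0.4923, 0.1019, 0.4207]
orientation: [0.0, 0.994, 0.106, 0.0]
ft_force: [0.5, 0.9, -3.4]
gripper_width: 0.0117
finger_force: 32.0
```

```bash
python3 - <<'E'
from rig import robot
import cv2,numpy as np
a=robot.snapshot("side");b=robot.snapshot("wrist")
im=cv2.resize(np.hstack([a,b]),(800,300),interpolation=cv2.INTER_AREA)
cv2.imwrite("pics/c.png",cv2.cvtColor(im,cv2.COLOR_RGB2BGR))
for c in("side","wrist"):
  for q in("red_picture","red_picture_top","blue_picture","green_picture"):print(c,q,[(np.round(d["at"],3).tolist(),round(d["confidence"],2)) for d in robot.tip_of(c,q)[:1]])
s=robot.state();print(s)
E
```

```text
side red_picture [([0.496, 0.102, 0.29], 0.98)]
side red_picture_top [([0.489, 0.103, 0.426], 0.65)]
side blue_picture [([0.505, 0.04, 0.017], 0.79)]
side green_picture [([0.515, -0.023, 0.017], 0.69)]
wrist red_picture [([0.488, 0.104, 0.289], 0.56)]
wrist red_picture_top [([0.493, 0.097, 0.43], 0.8)]
wrist blue_picture [([0.504, 0.037, 0.012], 0.73)]
wrist green_picture [([0.515, -0.025, 0.018], 0.65)]
{'time_s': 9.2, 'joints': array([-2.93380615e-02,  2.06722078e-01,  1.21960276e+00,  1.66839793e-05,
        1.71548291e+00,  1.32861744e+00]), 'joint_vel': array([-0.00143803, -0.00104345, -0.00076443,  0.00129988,  0.00028803,
       -0.00032037]), 'tau': array([-3.57400073e-03, -3.79672122e+01, -2.77715957e+01,  3.18704755e-02,
       -6.56985585e-02, -7.67133361e-05]), 'ee_pos': array([0.4922111 , 0.10190919, 0.42031552]), 'orientation': array([-2.27345047e-05,  9.94342557e-01,  1.06220846e-01, -1.05439445e-04]), 'ft_force': array([-0.74011414, -0.2399318 , -3.1341539 ]), 'wrist_torque': array([0.03919067, 0.01647761, 0.03154458]), 'finger_force': 31.983946678228676, 'gripper_width': 0.011933711746315764}
```

View pics/c.png

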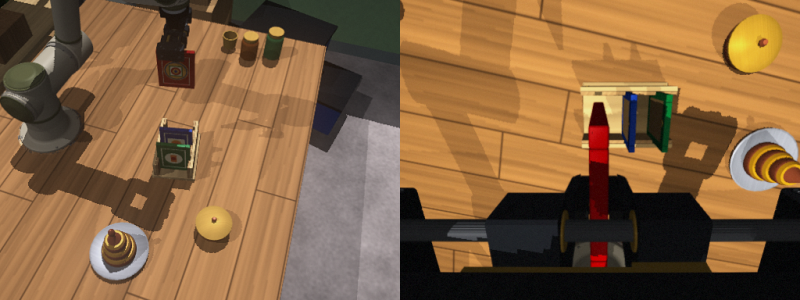

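Call:
arm_command(
  targets=[
    [[0,0,0],[0,0,-0.05]],
    [[0,0,0],[0,0,-0.1]],
    [[0,0,0],[0,0,-0.13]],
    [[0,0,0],[0,0,-0.14]],
    [[0,0,0],[0,0,-0.14]],
    [[0,0,0],[0,0,-0.14]],
    [[0,0,0],[0,0,-0.14]],
    [[0,0,0],[0,0,-0.14]],
    [[0,0,0],[0,0,-0.14]],
    [[0,0,0],[0,0,-0.12]],
    [[0,0,0],[0,0,-0.08]],
    [[0,0,0],[0,0,-0.038]],
  ],
)

```text
time_s: 10.4
ee_pos: [0.4922, 0.1019, 0.4204]
orientation: [-0.0, 0.706, 0.708, -0.0]
ft_force: [0.7, -0.0, -2.6]
gripper_width: 0.0116
finger_force: 32.0
```

Call:
arm_command(
  targets=[
    [[0,0,0],[0,0,0]],
    [[0,0,0],[-0.04,0,0]],
    [[0,0,0],[-0.08,0,0]],
    [[0,0,0],[-0.09,0,0]],
    [[0,0,0],[-0.1,0,0]],
    [[0,0,0],[-0.1,0,0]],
    [[0,0,0],[-0.1,0,0]],
    [[0,0,0],[-0.09,0,0]],
    [[0,0,0],[-0.08,0,0]],
    [[0,0,0],[-0.065,0,0]],
    [[0,0,0],[-0.04,0,0]],
    [[0,0,0],[0,0,0]],
  ],
)

```text
time_s: 11.6
ee_pos: [0.4915, 0.102, 0.4198]
orientation: [0.27, 0.654, 0.653, 0.27]
ft_force: [-0.4, 0.2, -2.3]
gripper_width: 0.0116
finger_force: 32.0
```

```bash
python3 - <<'E'
from rig import robot
import cv2,numpy as np
from scipy.spatial.transform import Rotation as Ro
a=robot.snapshot("side");b=robot.snapshot("top")
im=cv2.resize(np.hstack([a,b]),(800,300),interpolation=cv2.INTER_AREA)
cv2.imwrite("pics/d.png",cv2.cvtColor(im,cv2.COLOR_RGB2BGR))
robot.snapshot("wrist")
for c in("side","top","wrist"):
  for q in("red_picture","red_picture_top"):print(c,q,[(np.round(d["at"],3).tolist(),round(d["confidence"],2)) for d in robot.tip_of(c,q)[:1]])
s=robot.state();print(s,Ro.from_quat(np.roll(s["orientation"],-1)).as_matrix().round(3))
E
```

```text
side red_picture [([0.583, 0.098, 0.326], 0.67)]
side red_picture_top [([0.481, 0.1, 0.423], 0.75)]
top red_picture [([0.589, 0.095, 0.327], 0.75)]
top red_picture_top []
wrist red_picture [([0.582, 0.102, 0.328], 0.8)]
wrist red_picture_top [([0.486, 0.097, 0.428], 0.76)]
{'time_s': 12.05, 'joints': array([-0.04393152, -0.16110006,  1.76453364,  0.04531614,  0.75453241,
       -0.06400819]), 'joint_vel': array([ 0.00130637, -0.00109973,  0.00174697, -0.00078507, -0.00205552,
        0.00050645]), 'tau': array([-4.29822816e-03, -2.19021660e+01, -2.99139351e+01,  1.73922339e-01,
       -2.33855970e+00,  5.28144941e-02]), 'ee_pos': array([0.49233238, 0.10188729, 0.42039039]), 'orientation': array([0.27032905, 0.65342515, 0.65334778, 0.27035984]), 'ft_force': array([-0.49960733,  0.05041207, -2.79736627]), 'wrist_torque': array([-0.01351342,  0.58058183, -0.02330126]), 'finger_force': 31.989759646821767, 'gripper_width': 0.011640751003362324} [[ 0.     0.708  0.707]
 [ 1.    -0.    -0.   ]
 [ 0.     0.707 -0.708]]
```

View pics/d.png

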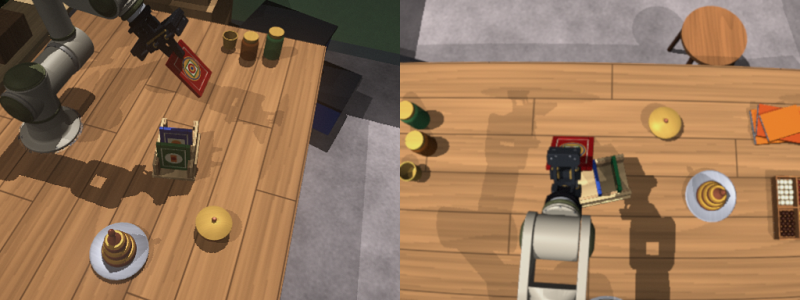

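The picture is held at 45°, with its mandala side up and towards the far side. Its foot is about 0.33 m above the table, and the neighbours are still in the rack.

```bash
python3 -c "
from rig import robot
print(robot.job_done())"
```

```text
the job is handed in; nothing more can be done
None
```

The red picture is out of the rack and the job is handed in, with no verdict returned: the arm is holding the picture still by its top edge, leaning back 45° and facing the far side, its foot about 0.33 m above the table and the other things apparently undisturbed in the last images.

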